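Close the sprung puck mould and hold it shut

ROBOT

A 6-joint arm with a two-finger parallel gripper is mounted at the origin on a cart in front of the work surface, level with it; the furniture and walls round the work are solid. World frame = base frame: x ahead of the robot, y to its left, z up, the work surface at z = 0. Lengths are in m, angles in rad, forces in N, time in s.
With the tool pointing down it reaches from about 0.225 to 0.875 m from the base axis. Payload 3.4 kg.
Tool frame: the origin (TCP) lies at the very end of the fingers, on their centre line; the grasp point (between the pads) lies 19 mm behind it; z points along the fingers, y is the direction in which the jaws open and shut (so a half turn about z gives the same grasp; the last joint's range is limited). The gripper opens to 85 mm and grips with 20 to 120 N. Pads are 22 mm wide; open, the fingers measure 114 mm over their backs; the gripper's body (76 mm by 85 mm) begins 54 mm behind the grasp point. The pads swing forward as they close: fully open they stand 13 mm farther back than shut.
Start: joints at [1.078, 0.276, 1.505, -0, 1.361, -0.121], TCP at [0.209, 0.536, 0.231] pointing down, gripper open.
Joint ranges: [-2.89, 2.89], [-0.75, 2.08], [0.22, 2.7], [-1.18, 4.32], [0.11, 2.71], [-2.7, 2.7]. Speed limits (rad/s): [2.57, 2.57, 3.14, 3.14, 3.14, 3.14].

INTERFACE

Orientations are given as a unit quaternion [w, x, y, z].
In Python, from rig import get_state, get_image, camera_model, sign_off gives the robot as it stands. The module is installed in compiled form; this text tells all that it offers.
- The arm moves only by the tool drive_tool, never from a script. Its argument "motion" is text: rows parted by semicolons, each of 7 numbers parted by spaces: the turn, a rotation vector about the tool's x, y, z in degrees, then the shift along the tool's x, y, z in m, then the opening in per cent of the stroke, from 0 (shut) to 100 (fully open). In form: wx wy wz tx ty tz hand; .... A call has 1 to 12 rows; each row shifts and turns the pose as measured when the row begins, along the tool's axes as they then stand; what a row does not reach is not made up. A row lasts 1/8 s, in which the tool goes at most 62.5 mm and 10.7 degrees, less where a joint would pass 70% of its speed; a pose out of reach is approached as far as the arm can. A call is refused whole if a number of a shift passes 0.0625 or a number of a turn 10.7, either way. A call with a gripper value outside its range is refused whole. The fingers move at their own pace and stop on an object; "newtons" is the grip in N (left out, the last holds). Time passes only in rows, so rows that do not move let the fingers close. It gives the time, the measured TCP pose, the force and the opening at its end, in the units of the state.
- get_state(): the state, without advancing time (a new reading comes with each control period).
- get_image(name): name is "scene" or "top" or "wrist"; returns (picture, depth): 384x512x3 uint8, red, green, blue; 384x512 float32, m along the optical axis (not along the pixel's ray), 0 where there is no reading.
- camera_model(name): a dict with "camera_matrix" (3x3 intrinsics, pixels), "cam_to_world" (4x4, takes a point from camera to world coordinates); the wrist camera has in their place "T_tool_cam" (4x4, takes a point from camera to tool coordinates, whose origin is the TCP and whose axes are the flange's). Camera axes: x right, y up, looking along -z (the intrinsics and any distortion apply to the point x, -y, -z); pixel columns grow to the right and rows downward; lengths in m; the calibration is good to about 2 mm. A picture is of the moment at which its call begins: read the wrist's pose just before it. camera_model takes no time and is no camera call.
- sign_off(): hands the job in, once; it reports no verdict.
The state is a dict: "clock": time; "qpos": joint angles; "qd": joint speeds; "effort": joint torques, N m; "position": TCP position; "ee_rot": TCP orientation; "contact_force": force on the tool from outside, world axes, zero at the start; "moment": the same for the moment, N m; "width": finger opening in m.
Only numpy, scipy, OpenCV 4.12 (cv2) and the standard library are available. Lean on these libraries where they do the work, as an engineer would, in place of code of your own. Each camera call takes 0.05 s, during which the arm holds its last target.

TASK

The puck in the mould has settled under the ballast canister. Lift the canister off the mould stand by its handle, keeping it upright, and set it down upright on the cork pad and let go; then put the upper mould half onto the two dowels of the lower half, long side along long side, and press it down against the knock-out spring until the two halves meet flush. Finish while still holding them pressed together, and do not disturb the puck in its bore or push the other things on the bench about.

Things in the scene. Friction and masses are not known exactly. Their poses are not given: they have to be found in the camera images.
- mould_face (a point): centre of the top (parting) face of the lower mould half, a fixed 140 (x) x 90 (y) x 36 mm teal resin block on a dark steel stand (base plate 190 x 120 x 10 mm). It lies 76 mm above the bench, in the middle of the 48 mm bore with the puck. x runs along the long side through both dowels, z up. The mould is the same after a half turn
- dowel_far (a point): tip of one of the two upright steel dowels on the parting face, at x = +56 mm, y = 0 of mould_face: 10 mm thick, 20 mm high, straight for 10 mm, then tapered to a 3.6 mm tip
- dowel_near (a point): tip of the other, equal dowel, at x = -56 mm, y = 0 of mould_face
- puck_top (a point): centre of the top of a light grey cast puck, 44 mm across, 25 mm high, loose in the bore on the knock-out disc. Under the canister it is level with the parting face; when the canister is lifted it rises 6 mm
- knockout (a joint): height in m of the sprung knock-out disc under the puck: 0 down (puck level with the parting face), 0.006 up. The spring pushes up with 8 N at 0 and 5.7 N at 0.006: it carries the upper half with a gap of up to 6 mm. 3 to 5 N of push besides that half's weight shuts the gap; 10 to 20 N holds it surely
- canister_handle (a point): middle of the straight black sleeve of the canister's handle; sleeve 14 mm thick, 36 mm long, level, along this point's x axis; z up. The canister is a closed yellow can, 77 mm across, steel lid, 0.9 kg, standing on the parting face between the dowels; the point is on its axis, 108 mm above its underside, 42 mm above the lid
- upper_grip (a point): centre of the black grip bar on the upper mould half: 66 mm along x, 26 mm wide along y, 36 mm high; z up. The point is 44 mm above the half's underside, 18 mm below the bar's top and 18 mm above the 4 mm steel foot plate (78 x 40 mm) round the bar's foot
- upper_face (a point): centre of the underside of the upper mould half, axes as upper_grip: a teal resin plate 140 (x) x 90 (y) x 22 mm, about 0.3 kg, lying flat on a black rubber mat 4 mm thick. Two through holes, 12.5 mm across, at x = +56 and -56 mm, y = 0, take the dowels; it fits either way round (half turn)
- canister_base (a point): centre of the underside of the canister, z up
- pad: cork pad 140 x 140 x 6 mm, fixed flat on the bench, on which the canister is to be set; origin at the centre of its underside
- jar_15: bystander: sample jar, 112 mm across, 73 mm high, origin at the centre of its underside
- tape: bystander: roll of brown packing tape lying flat, 90 mm across, 48 mm high, origin at the centre of its underside
- trowel: bystander: margin trowel with a wooden handle lying flat, 254 x 153 x 29 mm
Things that resemble listed ones, but are neither listed nor needed, are in the scene too. What is shaped like the part that bears canister_handle but pink or red is not meant.

How it is judged:
On the way, in this order (a step that is already met when the one before it is completed fails the run):
1. the canister stands upright on the cork pad, let go and at rest (horizontal distance between canister_base and pad below 0.05 m and height (world z) of canister_base below 0.01 m and angle between canister_base's own z axis and vertical below 0.08 rad and linear speed of canister below 0.02 m/s and contact force between the fingers and canister below 0.1 N), for 0.3 s.
2. the upper half sits on both dowels of the lower half (horizontal distance between upper_face and mould_face below 0.003 m and angle between the x axis of upper_face and the x axis of mould_face, either way round below 0.05 rad and z of upper_face in the frame of mould_face below 0.012 m and angle between upper_face's own z axis and vertical below 0.1 rad), for 0.1 s.
At the end, for the whole second after the job is handed in: robot pressing the upper half (over 2 N); half on both dowels within 3 mm and 0.05 rad, level, gap under 1.5 mm, touching the lower half with over 1 N; knock-out down, puck in its bore; canister upright at rest within 50 mm of the pad's centre (horizontal distance between upper_face and mould_face below 0.003 m and angle between the x axis of upper_face and the x axis of mould_face, either way round below 0.05 rad and z of upper_face in the frame of mould_face below 0.0015 m and angle between upper_face's own z axis and vertical below 0.02 rad and value of joint knockout below 0.0015 m and horizontal distance between puck_top and mould_face below 0.005 m and z of puck_top in the frame of mould_face above -0.003 m and contact force between upper_half and mould above 1 N and contact force between any of the fingers, the arm and upper_half above 2 N and horizontal distance between canister_base and pad below 0.05 m and height (world z) of canister_base below 0.01 m and angle between canister_base's own z axis and vertical below 0.08 rad and linear speed of canister below 0.02 m/s); the arm keeps its last pose, push and grip.
It fails at once if the canister is tipped (angle between canister_base's own z axis and vertical above 0.5 rad).
It fails at once if the puck comes out of its bore (z of puck_top in the frame of mould_face above 0.015 m).
It fails at once if a bystander is pushed more than 30 mm (distance of any of jar_15, tape, trowel from where it was at the start of the episode above 0.03 m).
It also fails if it takes over 64 s, if anything falls off the work surface, if the arm or the gripper's body presses on something with over 40 N, if the wrist force passes 120 N, or if a joint passes its speed limit or range.

## Working session

There is one attempt and no reset: what is moved stays moved. The work goes in short steps, Python scripts to look and compute and a tool call to move; the robot and the scene stay as the last step left them, time stands still between calls to the robot, and variables do not carry over. Pictures are saved under pics/ and viewed, and the job is handed in when it is done.

Besides the shell and the picture viewer there is one more tool, called after "Request:" as name(argument=value, ...) on one line, values as JSON. drive_tool: Moves the arm, as the interface text tells. Its arguments: {"type":"object","properties":{"motion":{"type":"string"},"newtons":{"type":"number"}},"required":["motion"]}

```bash
mkdir -p pics
cat > h.py <<'E'
import numpy as np, cv2
from rig import get_state, get_image, camera_model
from scipy.spatial.transform import Rotation as R
def q2m(q): return R.from_quat([q[1],q[2],q[3],q[0]]).as_matrix()
def cam(name):
    m=camera_model(name); K=np.array(m["camera_matrix"])
    if name=="wrist":
        s=get_state(); T=np.eye(4); T[:3,:3]=q2m(s["ee_rot"]); T[:3,3]=s["position"]
        return K,T@np.array(m["T_tool_cam"]),m
    return K,np.array(m["cam_to_world"]),m
def grab(name,tag):
    K,T,m=cam(name); im,d=get_image(name)
    cv2.imwrite(f"pics/{tag}.png",im[:,:,::-1]); np.savez(f"{tag}.npz",im=im,d=d,K=K,T=T)
    return im,d,K,T
def load(tag):
    z=np.load(f"{tag}.npz"); return z["im"],z["d"],z["K"],z["T"]
def pts(d,K,T):
    v,u=np.mgrid[0:d.shape[0],0:d.shape[1]]
    x=(u-K[0,2])/K[0,0]*d; y=(v-K[1,2])/K[1,1]*d
    P=np.stack([x,-y,-d,np.ones_like(d)],-1)@T.T
    P=P[...,:3].copy(); P[d==0]=np.nan
    return P
def st():
    s=get_state(); print({k:(np.round(v,4).tolist()) for k,v in s.items() if k!="qd" and k!="effort"})
E
python3 - <<'E'
from h import *
st()
for n in ("scene","top","wrist"):
    im,d,K,T=grab(n,n+"0"); print(n,camera_model(n).keys(),K.tolist(),np.round(T,3).tolist())
st()
E
```

```text
{'clock': 0.0, 'qpos': [1.078, 0.2766, 1.5061, 0.0, 1.3607, -0.121], 'position': [0.2086, 0.5352, 0.2305], 'ee_rot': [-0.0003, 0.1848, 0.9828, -0.0009], 'contact_force': [-0.4263, -0.594, 0.5518], 'moment': [-0.0174, 0.0025, 0.0272], 'width': 0.0853}
scene dict_keys(['camera_matrix', 'cam_to_world']) [[372.06293457049145, 0.0, 251.7983995881345], [0.0, 372.06293457049145, 191.57986443427612], [0.0, 0.0, 1.0]] [[0.752, 0.341, -0.564, -0.141], [-0.658, 0.407, -0.633, -0.656], [0.013, 0.848, 0.53, 0.757], [0.0, 0.0, 0.0, 1.0]]
top dict_keys(['camera_matrix', 'cam_to_world']) [[488.20316516881905, 0.0, 251.49168864915103], [0.0, 488.20316516881905, 192.44216218824704], [0.0, 0.0, 1.0]] [[0.025, 0.996, -0.082, 0.405], [-0.999, 0.027, 0.017, 0.115], [0.019, 0.081, 0.997, 1.721], [0.0, 0.0, 0.0, 1.0]]
wrist dict_keys(['camera_matrix', 'T_tool_cam']) [[282.83322195427746, 0.0, 254.16864936278978], [0.0, 282.83322195427746, 197.84455133669687], [0.0, 0.0, 1.0]] [[0.363, -0.885, -0.291, 0.133], [0.932, 0.344, 0.115, 0.564], [-0.002, -0.313, 0.95, 0.374], [0.0, 0.0, 0.0, 1.0]]
{'clock': 0.15, 'qpos': [1.078, 0.2764, 1.5058, 0.0, 1.3607, -0.121], 'position': [0.2087, 0.5354, 0.2307], 'ee_rot': [-0.0002, 0.1848, 0.9828, -0.0007], 'contact_force': [0.2172, -0.2865, 0.3454], 'moment': [-0.0204, -0.0427, 0.0039], 'width': 0.0853}
```

View pics/scene0.png

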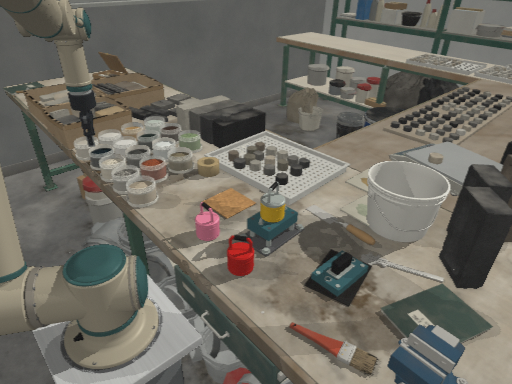

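View pics/top0.png

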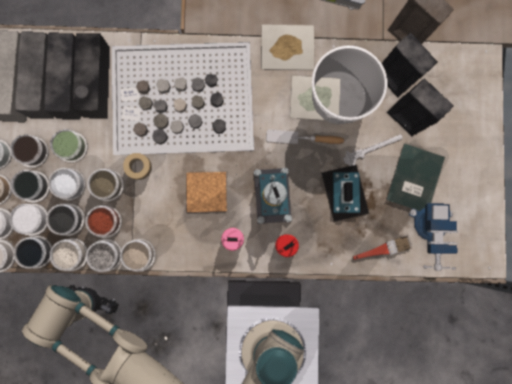

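View pics/wrist0.png

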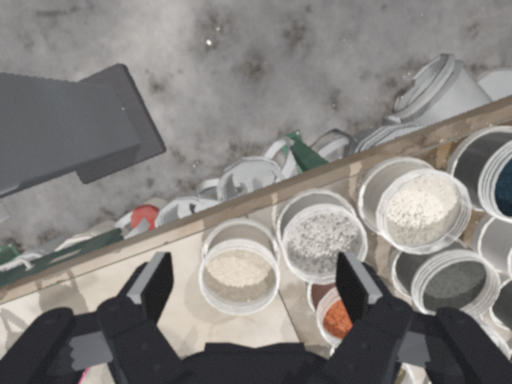

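The top view shows the pad at (207,192), the mould with the canister at (273,193), and the upper half on its mat at (347,192). The pink and red decoys are at (232,239) and (287,245). Next I'll enlarge these areas.

Run:
```python
from h import *
im,d,K,T=load("top0")
c=im[140:270,170:390]; cv2.imwrite("pics/topcrop0.png",cv2.resize(c,None,fx=3.6,fy=3.6,interpolation=cv2.INTER_CUBIC)[:,:,::-1])
im,d,K,T=load("scene0")
c=im[170:310,190:390]; cv2.imwrite("pics/scenecrop0.png",cv2.resize(c,None,fx=4,fy=4,interpolation=cv2.INTER_CUBIC)[:,:,::-1])
P=pts(*[load("top0")[i] for i in (1,2,3)])
for (u,v) in [(207,192),(273,192),(347,190),(230,190),(320,150),(232,239),(287,245),(262,175),(258,217),(288,217),(290,172)]: print(u,v,np.round(P[v,u],3))
```

```text
207 192 [0.543 0.242 0.01 ]
273 192 [0.538 0.018 0.143]
347 190 [ 0.558 -0.239  0.066]
230 190 [0.553 0.162 0.001]
320 150 [ 0.707 -0.157 -0.007]
232 239 [0.383 0.147 0.112]
287 245 [ 0.368 -0.033  0.117]
262 175 [0.6   0.053 0.079]
258 217 [0.46  0.061 0.009]
288 217 [ 0.463 -0.044  0.016]
290 172 [ 0.623 -0.049  0.004]
```

View pics/topcrop0.png

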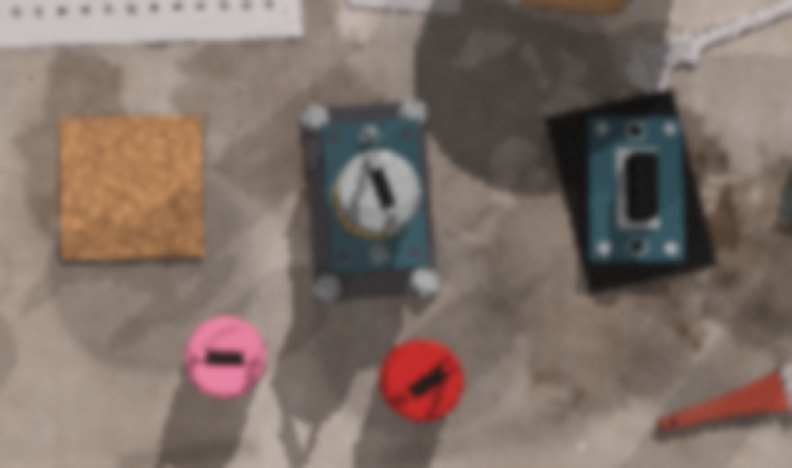

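View pics/scenecrop0.png

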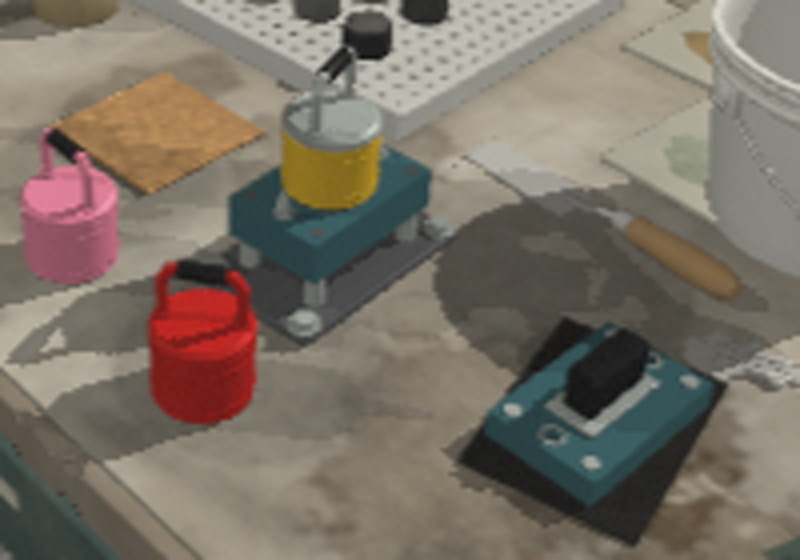

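The canister handle sleeve runs (374,168)–(388,208) in the top crop. The dowels are near (369,131) and (379,254), and the upper half's holes near (635,130) and (638,245). I'll project these onto planes of known height.

```bash
cat >> h.py <<'E'
def onplane(u,v,K,T,z):
    r=T[:3,:3]@np.array([(u-K[0,2])/K[0,0],-(v-K[1,2])/K[1,1],-1.0]); o=T[:3,3]
    return o+r*(z-o[2])/r[2]
E
python3 - <<'E'
from h import *
im,d,K,T=load("top0")
f=lambda x,y,z: onplane(170+(x+.5)/3.6-.5,140+(y+.5)/3.6-.5,K,T,z)
def pair(n,a,b,z):
    A=f(*a,z);B=f(*b,z); print(n,np.round((A+B)/2,4),"len",round(np.linalg.norm(A-B),4),"ang",round(np.degrees(np.arctan2(*(A-B)[1::-1])),1))
pair("sleeve",(374,168),(388,208),.19)
pair("dowel",(369,131),(379,254),.09)
pair("block",(322,122),(420,268),.076)
pair("block2",(420,118),(330,270),.076)
pair("holes",(635,130),(638,245),.026)
pair("bar",(641,152),(642,224),.066)
pair("pad",(60,117),(205,260),.006);pair("pad",(203,117),(60,262),.006)
P=pts(d,K,T)
# sleeve by height
m=(P[...,2]>.165)&(P[...,2]<.22)&(abs(P[...,0]-.54)<.1)&(abs(P[...,1])<.1); print(m.sum(),np.round(P[m].mean(0),4),np.argwhere(m).mean(0))
m=(P[...,2]>.05)&(P[...,2]<.09)&(abs(P[...,0]-.55)<.1)&(abs(P[...,1]+.24)<.1); print(m.sum(),np.round(P[m].mean(0),4))
S=pts(*[load("scene0")[i] for i in (1,2,3)])
m=(S[...,2]>.165)&(S[...,2]<.22)&(abs(S[...,0]-.54)<.1)&(abs(S[...,1])<.1); print(m.sum(),np.round(S[m].mean(0),4),S[m].max(0))
m=(S[...,2]>.045)&(S[...,2]<.09)&(abs(S[...,0]-.55)<.1)&(abs(S[...,1]+.24)<.1); print(m.sum(),np.round(S[m].mean(0),4),S[m].max(0))
E
```

```text
sleeve [0.535  0.0131 0.19  ] len 0.0371 ang 20.5
dowel [0.5392 0.0129 0.09  ] len 0.1154 ang 5.9
block [0.5379 0.0149 0.076 ] len 0.1653 ang 35.1
block2 [0.5391 0.0109 0.076 ] len 0.1669 ang -29.3
holes [ 0.5561 -0.2462  0.026 ] len 0.1121 ang 2.0
bar [ 0.5521 -0.2425  0.066 ] len 0.0685 ang 1.3
pad [0.5437 0.2442 0.006 ] len 0.1999 ang 47.0
pad [0.5428 0.2447 0.006 ] len 0.1987 ang -42.8
75 [0.5342 0.0121 0.1874] [192.18666667 275.74666667]
159 [ 0.5541 -0.2441  0.0647]
78 [0.5299 0.0061 0.1828] [0.56657964 0.02168477 0.19149523]
246 [ 0.5492 -0.2516  0.0612] [ 0.58763477 -0.23486583  0.06951812]
```

```bash
cat >> h.py <<'E'
def yaw_now():
    M=q2m(get_state()["ee_rot"]); return np.degrees(np.arctan2(M[1,1],M[0,1]))
def plan(p,yaw,hand=100,step=.055,deg=10,maxrows=12,minrows=1,turn=None):
    """p TCP target; yaw of tool y deg; turn +1/-1 force direction"""
    s=get_state(); M=q2m(s["ee_rot"]); c=np.array(s["position"],float)
    a=np.radians(yaw); y=np.array([np.cos(a),np.sin(a),0]); z=np.array([0,0,-1.]); Mt=np.stack([np.cross(y,z),y,z],1)
    w=R.from_matrix(M.T@Mt).as_rotvec(); p=np.array(p,float)
    if turn is not None:
        wd=np.degrees(w[2])
        if turn*wd<0 : w=w*(1-360/abs(np.degrees(np.linalg.norm(w))))
    n=max(minrows,int(np.ceil(np.linalg.norm(p-c)/step)),int(np.ceil(np.degrees(np.linalg.norm(w))/deg)))
    dp=(p-c)/n; dR=R.from_rotvec(w/n); Mi=R.from_matrix(M); rows=[]
    for i in range(n):
        t=Mi.inv().apply(dp); wx=np.degrees(w/n)
        rows.append(" ".join(f"{v:.1f}" for v in wx)+" "+" ".join(f"{v:.4f}" for v in t)+f" {hand}"); Mi=Mi*dR
    print(n,"rows"); print(";".join(rows[:12])); 
    if n>12: print("rest:",";".join(rows[12:]))
E
python3 - <<'E'
from h import *
m=camera_model("wrist"); print(np.round(m["T_tool_cam"],4).tolist()); print(yaw_now())
plan((.42,.03,.27),-69.5)
E
```

```text
[[0.0008, 0.9496, 0.3135, 0.0812], [1.0, -0.0009, 0.0, -0.0006], [0.0003, 0.3135, -0.9496, -0.1431], [0.0, 0.0, 0.0, 1.0]]
68.69663626762194
14 rows
-0.0 0.0 9.9 -0.0272 -0.0282 -0.0028 100;-0.0 0.0 9.9 -0.0316 -0.0231 -0.0028 100;-0.0 0.0 9.9 -0.0351 -0.0173 -0.0028 100;-0.0 0.0 9.9 -0.0375 -0.0110 -0.0028 100;-0.0 0.0 9.9 -0.0389 -0.0044 -0.0028 100;-0.0 0.0 9.9 -0.0391 0.0023 -0.0028 100;-0.0 0.0 9.9 -0.0381 0.0089 -0.0028 100;-0.0 0.0 9.9 -0.0360 0.0153 -0.0028 100;-0.0 0.0 9.9 -0.0328 0.0213 -0.0028 100;-0.0 0.0 9.9 -0.0287 0.0266 -0.0028 100;-0.0 0.0 9.9 -0.0237 0.0311 -0.0028 100;-0.0 0.0 9.9 -0.0180 0.0347 -0.0028 100
rest: -0.0 0.0 9.9 -0.0118 0.0373 -0.0028 100;-0.0 0.0 9.9 -0.0052 0.0388 -0.0028 100
```

Run:
```python
from h import *
plan((.52,.02,.26),-69.5)
```

```text
14 rows
-0.0 0.0 9.9 -0.0341 -0.0262 -0.0021 100;-0.0 0.0 9.9 -0.0381 -0.0200 -0.0021 100;-0.0 0.0 9.9 -0.0409 -0.0132 -0.0021 100;-0.0 0.0 9.9 -0.0426 -0.0060 -0.0021 100;-0.0 0.0 9.9 -0.0430 0.0014 -0.0021 100;-0.0 0.0 9.9 -0.0421 0.0088 -0.0021 100;-0.0 0.0 9.9 -0.0400 0.0159 -0.0021 100;-0.0 0.0 9.9 -0.0367 0.0225 -0.0021 100;-0.0 0.0 9.9 -0.0323 0.0284 -0.0021 100;-0.0 0.0 9.9 -0.0269 0.0336 -0.0021 100;-0.0 0.0 9.9 -0.0208 0.0377 -0.0021 100;-0.0 0.0 9.9 -0.0140 0.0407 -0.0021 100
rest: -0.0 0.0 9.9 -0.0068 0.0425 -0.0021 100;-0.0 0.0 9.9 0.0006 0.0430 -0.0021 100
```

Request:
drive_tool(motion="0 0 9.9 -0.034 -0.026 -0.002 100;0 0 9.9 -0.038 -0.020 -0.002 100;0 0 9.9 -0.041 -0.013 -0.002 100;0 0 9.9 -0.043 -0.006 -0.002 100;0 0 9.9 -0.043 0.001 -0.002 100;0 0 9.9 -0.042 0.009 -0.002 100;0 0 9.9 -0.040 0.016 -0.002 100;0 0 9.9 -0.037 0.022 -0.002 100;0 0 9.9 -0.032 0.028 -0.002 100;0 0 9.9 -0.027 0.034 -0.002 100;0 0 9.9 -0.021 0.038 -0.002 100;0 0 9.9 -0.014 0.041 -0.002 100", newtons=50)

```text
clock: 1.65
position: [0.4663, 0.0725, 0.2527]
ee_rot: [0.001, 0.95, 0.311, -0.002]
contact_force: [0.1, 0.3, 0.3]
width: 0.0855
```

Run:
```python
from h import *
st()
plan((.52,.02,.26),-69.5)
```

```text
{'clock': 1.65, 'qpos': [0.0088, 0.1085, 1.669, -0.0029, 1.3669, 0.9467], 'position': [0.4663, 0.0725, 0.2527], 'ee_rot': [0.0009, 0.9502, 0.3115, -0.0018], 'contact_force': [0.1349, 0.3433, 0.263], 'moment': [0.0231, -0.0013, 0.0216], 'width': 0.0855}
2 rows
0.0 0.1 7.9 0.0061 0.0370 -0.0036 100;0.0 0.1 7.9 0.0111 0.0358 -0.0036 100
```

Request:
drive_tool(motion="0 0 7.9 0.006 0.037 -0.004 100;0 0.1 7.9 0.011 0.036 -0.004 100;0 0 0 0 0 0 100;0 0 0 0 0 0 100")

```text
clock: 2.15
position: [0.5211, 0.015, 0.2596]
ee_rot: [0.001, 0.985, 0.171, -0.002]
contact_force: [0.4, 0.6, 0.2]
width: 0.0852
```

Run:
```python
from h import *
st()
im,d,K,T=grab("wrist","w1")
cv2.imwrite("pics/w1b.png",cv2.resize(im,(800,600),interpolation=cv2.INTER_CUBIC)[:,:,::-1])
P=pts(d,K,T)
m=(P[...,2]>.165)&(P[...,2]<.2)&(abs(P[...,0]-.535)<.05)&(abs(P[...,1]-.013)<.05); print(m.sum(),np.round(np.nanmean(P[m],0),4))
```

```text
{'clock': 2.15, 'qpos': [-0.1031, 0.1817, 1.5624, -0.0024, 1.4012, 1.1246], 'position': [0.5211, 0.015, 0.2596], 'ee_rot': [0.0006, 0.9853, 0.1709, -0.002], 'contact_force': [0.3678, 0.5579, 0.2227], 'moment': [0.0109, -0.0367, 0.0101], 'width': 0.0852}
1110 [0.5402 0.0126 0.1879]
```

View pics/w1b.png

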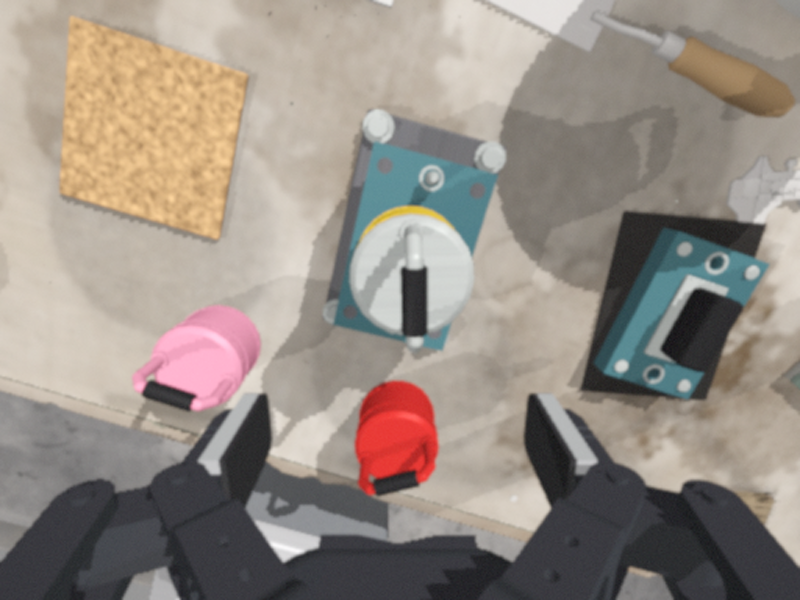

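The wrist view shows the sleeve running (413,267)–(415,338), already square to the jaws, so the grip is aligned. The far dowel tip is near (432,175), the upper half's holes are at (717,263) and (653,374), and the pad is at the upper left.

Run:
```python
from h import *
im,d,K,T=load("w1")
f=lambda x,y,z: onplane((x+.5)/1.5625-.5,(y+.5)/1.5625-.5,K,T,z)
def pair(n,a,b,z):
    A=f(*a,z);B=f(*b,z); print(n,np.round((A+B)/2,4),"len",round(np.linalg.norm(A-B),4),"ang",round(np.degrees(np.arctan2(*(A-B)[1::-1])),1))
pair("sleeve",(413.5,267),(415,337),.186)
pair("holes",(717,263),(653,374),.026)
print("fardowel",f(432,175,.096))
pair("blocklong right edge",(497,182),(443,349),.076)
pair("lid",(412,214),(412,337),.142)
pair("lid",(351,275),(474,275),.142)
pad=[f(*q,.006) for q in [(70,16),(247,73),(219,240),(60,196)]]; print("pad",np.mean(pad,0),np.round(pad,3).tolist())
st()
print(yaw_now()); plan((.5405,.0125,.200),-70.2)
```

```text
sleeve [0.5347 0.0105 0.186 ] len 0.0377 ang 21.6
holes [ 0.5553 -0.2487  0.026 ] len 0.1127 ang 1.1
fardowel [0.5963988  0.01736724 0.096     ]
blocklong right edge [ 0.5411 -0.0351  0.076 ] len 0.1334 ang 4.9
lid [0.5364 0.0108 0.142 ] len 0.0768 ang 20.3
lid [0.5384 0.0113 0.142 ] len 0.0745 ang 109.7
pad [0.54527083 0.24317855 0.006     ] [[0.612, 0.316, 0.006], [0.619, 0.178, 0.006], [0.48, 0.17, 0.006], [0.471, 0.309, 0.006]]
{'clock': 2.2, 'qpos': [-0.1028, 0.1815, 1.5625, -0.0027, 1.4007, 1.1247], 'position': [0.5212, 0.015, 0.2596], 'ee_rot': [0.0009, 0.9853, 0.1711, -0.0019], 'contact_force': [0.5321, -0.232, 0.0427], 'moment': [-0.0162, 0.0028, 0.0416], 'width': 0.0859}
-70.30102796710331
2 rows
0.0 0.1 -0.1 0.0088 0.0044 0.0298 100;0.0 0.1 -0.1 0.0087 0.0044 0.0298 100
```

Run:
```python
from h import *
plan((.537,.0115,.166),-69.4,step=.025)
```

```text
4 rows
0.0 0.1 -0.2 0.0035 0.0021 0.0234 100;0.0 0.1 -0.2 0.0035 0.0022 0.0234 100;0.0 0.1 -0.2 0.0034 0.0022 0.0234 100;0.0 0.1 -0.2 0.0034 0.0022 0.0234 100
```

Request:
drive_tool(motion="0 0.1 -0.2 0.0035 0.002 0.022 100;0 0.1 -0.2 0.0035 0.002 0.023 100;0 0.1 -0.2 0.0035 0.002 0.023 100;0 0 -0.2 0.0035 0.002 0.023 70;0 0 0 0 0 0.002 60;0 0 0 0 0 0 60")

```text
clock: 2.95
position: [0.5335, 0.0179, 0.1659]
ee_rot: [-0.0, 0.983, 0.183, 0.001]
contact_force: [-0.4, -0.4, -0.5]
width: 0.0513
```

Run:
```python
from h import *
st(); print(yaw_now())
plan((.537,.0115,.166),-69.4)
im,d,K,T=grab("wrist","w2")
cv2.imwrite("pics/w2b.png",cv2.resize(im,(800,600),interpolation=cv2.INTER_CUBIC)[:,:,::-1])
```

```text
{'clock': 2.95, 'qpos': [-0.0976, 0.259, 1.6994, 0.0011, 1.1808, 1.1041], 'position': [0.5335, 0.0179, 0.1659], 'ee_rot': [-0.0002, 0.9831, 0.1833, 0.0013], 'contact_force': [-0.3869, -0.3811, -0.5267], 'moment': [-0.0013, 0.0289, -0.08], 'width': 0.0513}
-68.87832822864662
1 rows
0.0 -0.1 0.5 0.0010 0.0072 -0.0001 100
```

View pics/w2b.png

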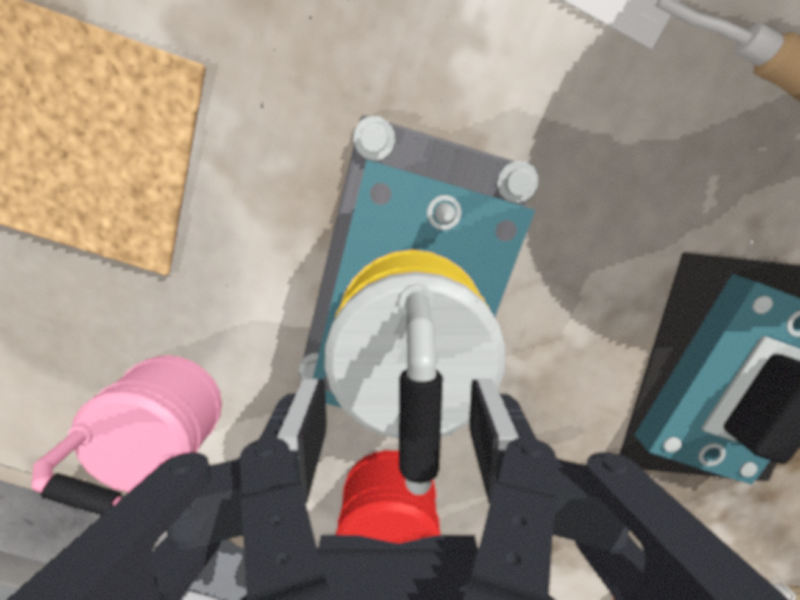

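The sleeve at column 420 is about 7 mm to tool +y of the finger centre (column 399), which agrees with the plan. I'll centre, then grip.

Request:
drive_tool(motion="0 -0.1 -0.3 0.001 0.004 0 60;0 0 -0.2 0 0.003 0 60;0 0 0 0 0.001 0 60")

```text
clock: 3.38
position: [0.5386, 0.0103, 0.1684]
ee_rot: [0.001, 0.982, 0.188, 0.003]
contact_force: [-0.0, -1.0, 0.6]
width: 0.0514
```

Run:
```python
from h import *
st(); print(yaw_now())
plan((.537,.0115,.166),-69.4)
```

```text
{'clock': 3.375, 'qpos': [-0.1101, 0.2627, 1.6874, 0.0001, 1.1863, 1.0822], 'position': [0.5386, 0.0103, 0.1684], 'ee_rot': [0.0007, 0.9821, 0.1881, 0.0025], 'contact_force': [-0.0256, -0.9864, 0.6361], 'moment': [-0.0189, -0.0162, 0.0086], 'width': 0.0514}
-68.317703174126
1 rows
0.1 -0.3 1.1 -0.0011 -0.0017 0.0024 100
```

Request:
drive_tool(motion="0 -0.3 1.1 -0.001 -0.001 0.0025 30;0 0 0 0 0 0 0;0 0 0 0 0 0 0;0 0 0 0 0 0 0;0 0 0 0 0 0 0", newtons=70)

```text
clock: 4.0
position: [0.5373, 0.011, 0.1661]
ee_rot: [0.001, 0.984, 0.178, -0.0]
contact_force: [-1.0, 0.2, 1.0]
width: 0.0113
```

Run:
```python
from h import *
st(); print(yaw_now())
plan((.537,.0115,.226),yaw_now(),hand=0,step=.03)
im,d,K,T=grab("wrist","w3")
```

```text
{'clock': 4.0, 'qpos': [-0.1076, 0.2653, 1.6899, -0.0021, 1.1859, 1.1063], 'position': [0.5373, 0.011, 0.1661], 'ee_rot': [0.001, 0.9841, 0.1779, -0.0], 'contact_force': [-1.0096, 0.1743, 1.0164], 'moment': [0.0242, -0.0008, 0.036], 'width': 0.0113}
-69.50660523712732
2 rows
0.1 0.0 -0.0 -0.0001 -0.0002 -0.0300 0;0.1 0.0 -0.0 -0.0001 -0.0002 -0.0300 0
```

View pics/w3.png

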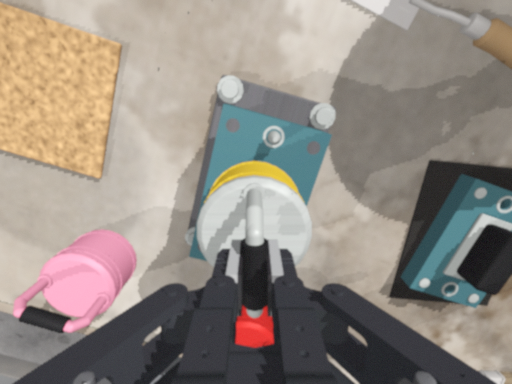

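Width holds at 11 mm, so the sleeve is gripped. Lifting gently.

Request:
drive_tool(motion="0 0 0 0 0 -0.008 0;0 0 0 0 0 -0.012 0;0 0 0 0 0 -0.015 0;0 0 0 0 0 -0.018 0;0 0 0 0 0 -0.018 0")

```text
clock: 4.68
position: [0.5332, 0.0113, 0.2355]
ee_rot: [-0.001, 0.984, 0.178, -0.007]
contact_force: [-0.4, -0.5, -8.5]
width: 0.012
```

Run:
```python
from h import *
st(); print(yaw_now())
im,d,K,T=grab("wrist","w4");im,d,K,T=grab("scene","s4")
cv2.imwrite("pics/s4b.png",cv2.resize(im[150:300,180:380],None,fx=4,fy=4,interpolation=cv2.INTER_CUBIC)[:,:,::-1])
```

```text
{'clock': 4.675, 'qpos': [-0.1077, 0.2181, 1.5747, -0.0025, 1.3621, 1.1063], 'position': [0.5332, 0.0113, 0.2355], 'ee_rot': [-0.0007, 0.9841, 0.1777, -0.0067], 'contact_force': [-0.3859, -0.4664, -8.4917], 'moment': [-0.0347, -0.0194, 0.0357], 'width': 0.012}
-69.5260154654155
```

View pics/w4.png

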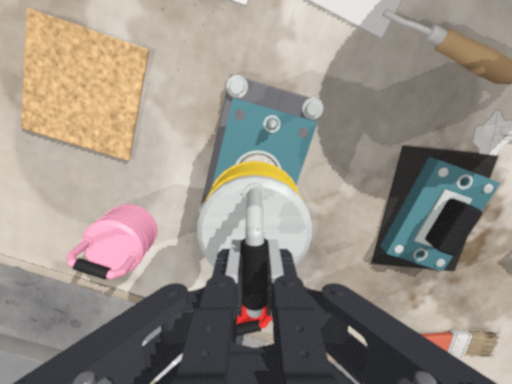

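View pics/s4b.png

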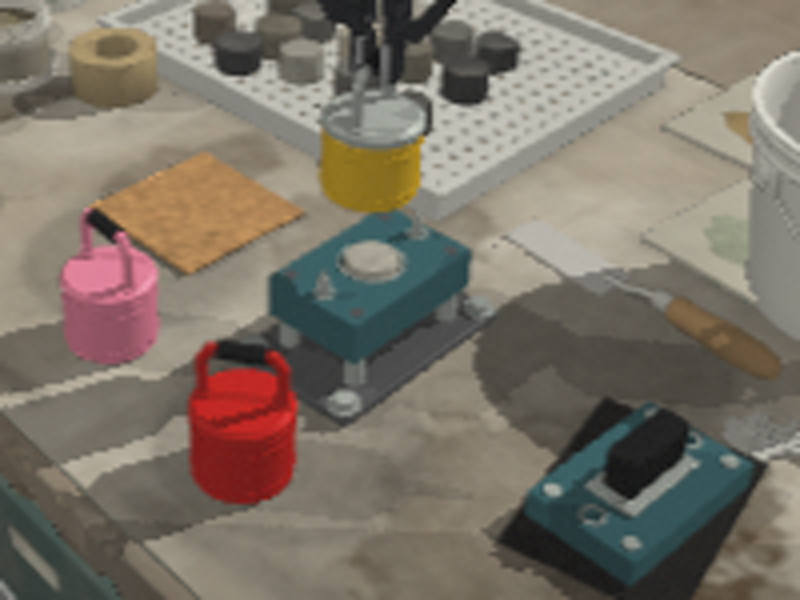

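The canister hangs upright and clear, and the puck has risen in its bore. Carrying it to the pad.

Run:
```python
from h import *
plan((.544,.244,.20),-69.5,hand=0,step=.03)
```

```text
8 rows
-0.0 0.1 -0.0 0.0113 -0.0269 0.0046 0;-0.0 0.1 -0.0 0.0113 -0.0269 0.0046 0;-0.0 0.1 -0.0 0.0113 -0.0269 0.0046 0;-0.0 0.1 -0.0 0.0113 -0.0269 0.0046 0;-0.0 0.1 -0.0 0.0113 -0.0269 0.0046 0;-0.0 0.1 -0.0 0.0113 -0.0269 0.0046 0;-0.0 0.1 -0.0 0.0113 -0.0269 0.0046 0;-0.0 0.1 -0.0 0.0113 -0.0269 0.0046 0
```

Request:
drive_tool(motion="0 0.1 0 0.006 -0.014 0 0;0 0.1 0 0.009 -0.022 0.002 0;0 0.1 0 0.011 -0.027 0.004 0;0 0.1 0 0.011 -0.027 0.004 0;0 0.1 0 0.011 -0.027 0.005 0;0 0.1 0 0.011 -0.027 0.005 0;0 0.1 0 0.011 -0.027 0.005 0;0 0.1 0 0.010 -0.022 0.005 0;0 0 0 0.006 -0.014 0.003 0;0 0 0 0 0 0 0")

```text
clock: 6.02
position: [0.5345, 0.2508, 0.1938]
ee_rot: [-0.005, 0.984, 0.178, -0.007]
contact_force: [-0.2, -0.7, -8.9]
width: 0.0117
```

Run:
```python
from h import *
st(); print(yaw_now())
plan((.544,.244,.12),-69.5,hand=0,step=.02)
im,d,K,T=grab("scene","s5")
cv2.imwrite("pics/s5b.png",cv2.resize(im[130:280,150:350],None,fx=4,fy=4,interpolation=cv2.INTER_CUBIC)[:,:,::-1])
```

```text
{'clock': 6.025, 'qpos': [0.3138, 0.3272, 1.5246, 0.0119, 1.3017, 1.523], 'position': [0.5345, 0.2508, 0.1938], 'ee_rot': [-0.0049, 0.984, 0.1782, -0.0067], 'contact_force': [-0.1992, -0.6556, -8.8554], 'moment': [-0.2055, 0.0072, -0.0292], 'width': 0.0117}
-69.47056215464694
4 rows
-0.2 0.2 0.0 0.0018 0.0026 0.0184 0;-0.2 0.2 0.0 0.0018 0.0026 0.0184 0;-0.2 0.2 0.0 0.0017 0.0025 0.0184 0;-0.2 0.2 0.0 0.0017 0.0025 0.0184 0
```

View pics/s5b.png

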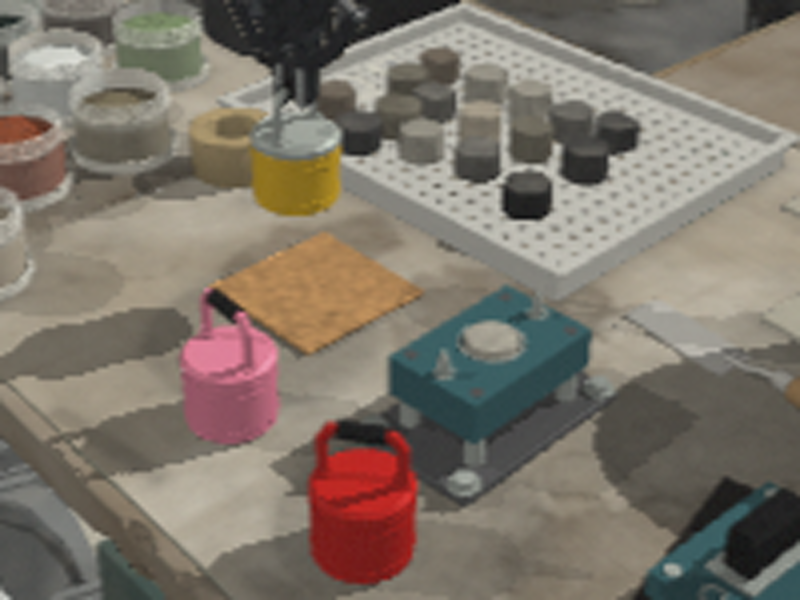

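The canister is held upright above the pad, roughly level. Lowering it.

Request:
drive_tool(motion="-0.2 0.2 0 0.002 0.002 0.016 0;-0.2 0.2 0 0.002 0.002 0.018 0;-0.2 0.2 0 0.002 0.002 0.018 0;-0.2 0.2 0 0.002 0.002 0.014 0;0 0 0 0 0 0.003 0")

```text
clock: 6.7
position: [0.5455, 0.2397, 0.1246]
ee_rot: [0.004, 0.984, 0.176, 0.002]
contact_force: [-1.1, 0.1, -8.4]
width: 0.012
```

Run:
```python
from h import *
st(); print(yaw_now())
plan((.544,.244,.096),-69.5,hand=0,step=.008)
```

```text
{'clock': 6.7, 'qpos': [0.302, 0.3815, 1.6241, -0.0085, 1.1327, 1.5225], 'position': [0.5455, 0.2397, 0.1246], 'ee_rot': [0.0036, 0.9844, 0.176, 0.0021], 'contact_force': [-1.1414, 0.0834, -8.3622], 'moment': [-0.018, 0.0513, 0.02], 'width': 0.012}
-69.72272606885207
4 rows
0.1 -0.0 -0.1 -0.0000 -0.0012 0.0071 0;0.1 -0.0 -0.1 0.0000 -0.0012 0.0071 0;0.1 -0.0 -0.1 0.0000 -0.0012 0.0071 0;0.1 -0.0 -0.1 0.0000 -0.0011 0.0071 0
```

Request:
drive_tool(motion="0.1 0 0 0 -0.001 0.007 0;0.1 0 0 0 -0.001 0.007 0;0.1 0 0 0 -0.001 0.006 0;0 0 0 0 0 0.004 0")

```text
clock: 7.2
position: [0.5457, 0.2427, 0.1007]
ee_rot: [0.001, 0.984, 0.176, 0.003]
contact_force: [-0.1, -0.2, -8.5]
width: 0.0121
```

Run:
```python
from h import *
st(); print(yaw_now())
plan((.544,.244,.096),-69.5,hand=0,step=.008)
```

```text
{'clock': 7.2, 'qpos': [0.3033, 0.4037, 1.6547, -0.0023, 1.0772, 1.5217], 'position': [0.5457, 0.2427, 0.1007], 'ee_rot': [0.0006, 0.9844, 0.1758, 0.0031], 'contact_force': [-0.0947, -0.21, -8.5215], 'moment': [0.0188, 0.0453, 0.0376], 'width': 0.0121}
-69.74517194915965
1 rows
0.1 -0.3 -0.2 -0.0012 -0.0018 0.0047 0
```

Request:
drive_tool(motion="0.1 -0.3 0 0 0 0.003 0;0 0 0 0 0 0.002 0;0 0 0 0 0 0.001 0")

```text
clock: 7.58
position: [0.5464, 0.2435, 0.096]
ee_rot: [-0.0, 0.984, 0.176, 0.001]
contact_force: [-3.5, 0.1, 0.1]
width: 0.0118
```

Run:
```python
from h import *
st(); print(yaw_now())
```

```text
{'clock': 7.575, 'qpos': [0.3029, 0.4111, 1.6557, 0.0003, 1.0724, 1.5199], 'position': [0.5464, 0.2435, 0.096], 'ee_rot': [-0.0003, 0.9844, 0.1759, 0.0012], 'contact_force': [-3.4905, 0.0661, 0.1157], 'moment': [-0.1754, 0.5114, 0.0188], 'width': 0.0118}
-69.73971698280883
```

The weight is now on the pad (vertical force went from -8.5 to 0). Releasing.

Request:
drive_tool(motion="0 0 0 0 0 0 20;0 0 0 0 0 0 40;0 0 0 0 0 0 60;0 0 0 0 0 0 60")

```text
clock: 8.07
position: [0.5503, 0.2444, 0.1001]
ee_rot: [-0.001, 0.984, 0.176, 0.006]
contact_force: [0.5, 0.7, 0.3]
width: 0.0514
```

Run:
```python
from h import *
st(); print(yaw_now())
im,d,K,T=grab("wrist","w6");im,d,K,T=grab("scene","s6")
cv2.imwrite("pics/s6b.png",cv2.resize(im[130:280,150:350],None,fx=4,fy=4,interpolation=cv2.INTER_CUBIC)[:,:,::-1])
plan((.545,.243,.25),-69.5,hand=60,step=.04)
```

```text
{'clock': 8.075, 'qpos': [0.3027, 0.4074, 1.6504, -0.0004, 1.0708, 1.5199], 'position': [0.5503, 0.2444, 0.1001], 'ee_rot': [-0.0006, 0.9844, 0.1759, 0.0065], 'contact_force': [0.4984, 0.6787, 0.2706], 'moment': [0.0216, 0.0413, -0.0076], 'width': 0.0514}
-69.73214167758285
4 rows
0.0 -0.2 -0.1 -0.0008 -0.0001 -0.0375 60;0.0 -0.2 -0.1 -0.0010 -0.0001 -0.0375 60;0.0 -0.2 -0.1 -0.0011 -0.0001 -0.0375 60;0.0 -0.2 -0.1 -0.0012 -0.0001 -0.0375 60
```

View pics/s6b.png

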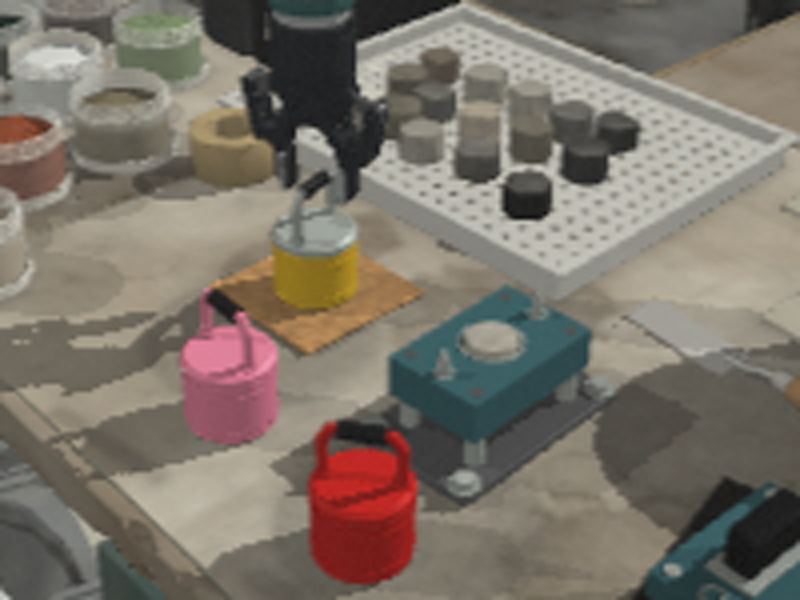

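View pics/w6.png

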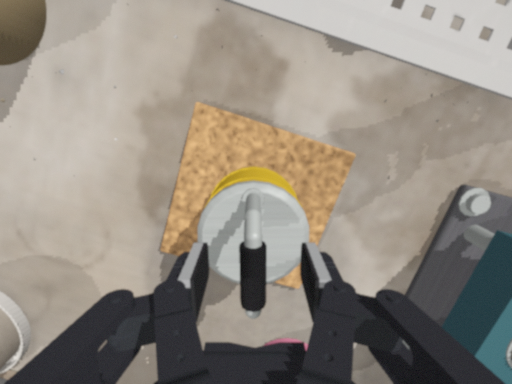

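The canister stands upright on the middle of the pad and the fingers are clear of the handle. Retracting straight up.

Request:
drive_tool(motion="0 -0.1 0 0 0 -0.015 60;0 -0.2 0 -0.001 0 -0.035 60;0 -0.2 0 -0.001 0 -0.038 60;0 -0.2 0 -0.001 0 -0.038 60;0 0 0 0 0 -0.025 100")

```text
clock: 8.8
position: [0.5454, 0.2428, 0.257]
ee_rot: [0.001, 0.984, 0.176, -0.001]
contact_force: [-1.1, 0.5, -0.6]
width: 0.0676
```

Run:
```python
from h import *
st(); print(yaw_now())
plan((.515,.010,.26),-85,hand=100,step=.045)
```

```text
{'clock': 8.8, 'qpos': [0.3029, 0.2983, 1.4092, -0.001, 1.4368, 1.5202], 'position': [0.5454, 0.2428, 0.257], 'ee_rot': [0.0007, 0.9844, 0.1759, -0.0013], 'contact_force': [-1.1125, 0.5011, -0.5757], 'moment': [-0.03, -0.0104, 0.0086], 'width': 0.0676}
-69.7352063570896
6 rows
0.0 0.0 2.5 -0.0182 0.0346 -0.0004 100;0.0 0.0 2.5 -0.0166 0.0354 -0.0004 100;0.0 0.0 2.5 -0.0151 0.0361 -0.0005 100;0.0 0.0 2.5 -0.0134 0.0368 -0.0005 100;0.0 0.0 2.5 -0.0118 0.0373 -0.0005 100;0.0 0.0 2.5 -0.0101 0.0378 -0.0005 100
```

Request:
drive_tool(motion="0 0 2.5 -0.018 0.035 0 100;0 0 2.5 -0.017 0.035 0 100;0 0 2.5 -0.015 0.036 0 100;0 0 2.5 -0.013 0.037 0 100;0 0 2.5 -0.012 0.037 0 100;0 0 2.5 -0.010 0.034 0 100;0 0 0 0 0 0 100;0 0 0 0 0 0 100")

```text
clock: 9.8
position: [0.5168, 0.0088, 0.2691]
ee_rot: [0.0, 0.999, 0.043, 0.008]
contact_force: [0.1, -0.4, 0.4]
width: 0.0855
```

Run:
```python
from h import *
st(); print(yaw_now())
im,d,K,T=grab("wrist","w7"); st()
cv2.imwrite("pics/w7b.png",cv2.resize(im,(800,600),interpolation=cv2.INTER_CUBIC)[:,:,::-1])
```

```text
{'clock': 9.8, 'qpos': [-0.1192, 0.1585, 1.5681, 0.0022, 1.3984, 1.3658], 'position': [0.5168, 0.0088, 0.2691], 'ee_rot': [0.0002, 0.9991, 0.0427, 0.0083], 'contact_force': [0.0856, -0.3788, 0.3568], 'moment': [0.0214, -0.0008, -0.0291], 'width': 0.0855}
-85.10609593113595
{'clock': 9.85, 'qpos': [-0.1187, 0.1586, 1.568, 0.0018, 1.3983, 1.3657], 'position': [0.5168, 0.0089, 0.2691], 'ee_rot': [0.0005, 0.999, 0.043, 0.0084], 'contact_force': [-0.0564, -0.4217, 0.8546], 'moment': [0.0172, -0.0, -0.0164], 'width': 0.0854}
```

View pics/w7b.png

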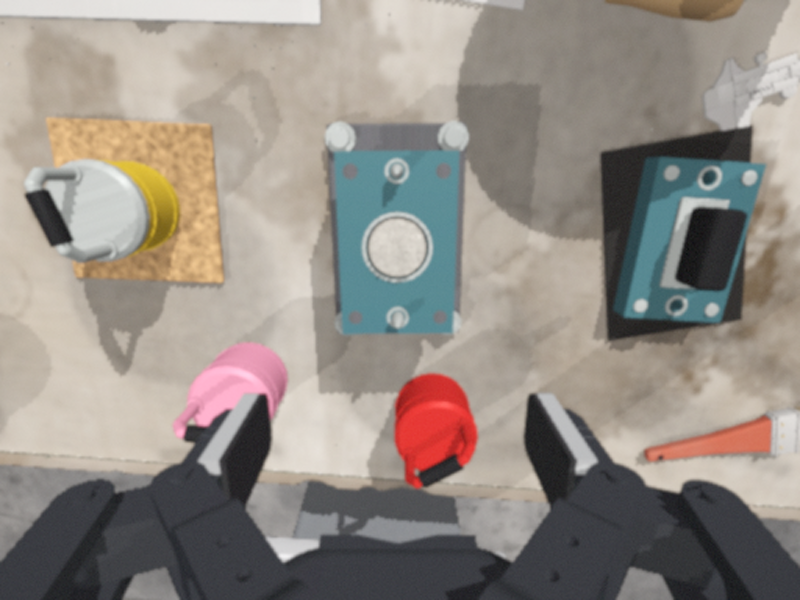

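The whole mould is in view: dowels near (397,172) and (398,319), puck at (397,247). Enlarging for precise reading.

Run:
```python
from h import *
im,d,K,T=load("w7")
a=cv2.resize(im[85:230,200:305],None,fx=5,fy=4,interpolation=cv2.INTER_CUBIC)
a=cv2.resize(im[85:225,200:310],None,fx=4.2,fy=4.2,interpolation=cv2.INTER_CUBIC)
b=cv2.resize(im[85:225,390:500],None,fx=4.2,fy=4.2,interpolation=cv2.INTER_CUBIC)[:, :338]
cv2.imwrite("pics/w7m.png",a[:,:,::-1])
cv2.imwrite("pics/w7u.png",cv2.resize(im[85:225,380:500],None,fx=4.2,fy=4.2,interpolation=cv2.INTER_CUBIC)[:,:,::-1])
P=pts(d,K,T)
for n,z0,z1,xc,yc in [("mouldtop",.072,.079,.54,.013),("plate",.02,.03,.555,-.248),("bar",.055,.068,.555,-.248)]:
    m=(P[...,2]>z0)&(P[...,2]<z1)&(abs(P[...,0]-xc)<.09)&(abs(P[...,1]-yc)<.07)
    q=P[m]; r=cv2.minAreaRect(q[:,:2].astype(np.float32)*1000); print(n,m.sum(),np.round(np.median(q[:,2]),4),r)
```

```text
mouldtop 7485 0.0764 ((539.0949096679688, 10.226478576660156), (139.47427368164062, 90.211181640625), 5.218883991241455)
plate 4685 0.0265 ((556.0286865234375, -247.92645263671875), (140.0866241455078, 92.71204376220703), 1.4997841119766235)
bar 1295 0.0657 ((555.9444580078125, -246.4181671142578), (66.00985717773438, 27.480361938476562), 2.094317674636841)
```

View pics/w7m.png

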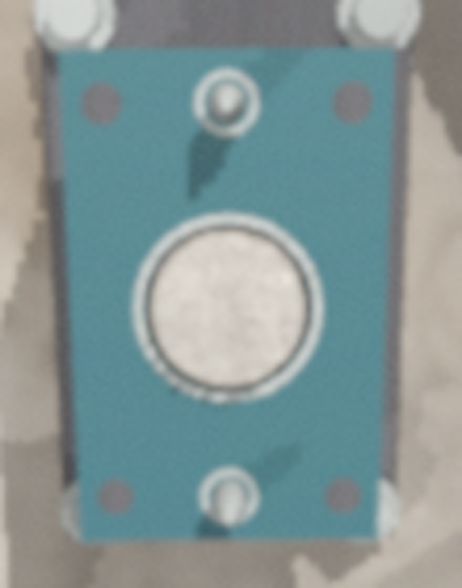

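View pics/w7u.png

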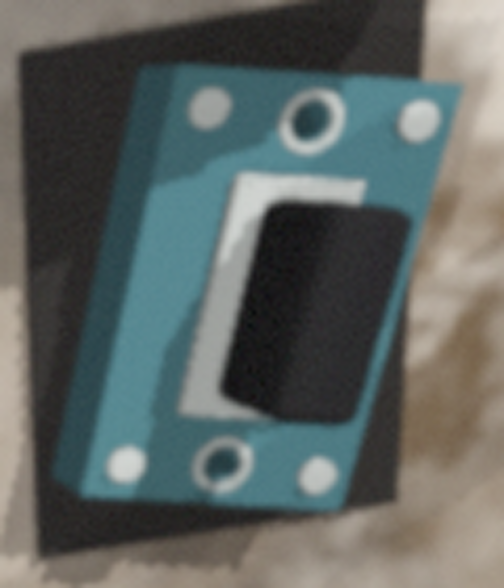

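Run:
```python
from h import *
im,d,K,T=load("w7")
f=lambda x,y,z,ox: onplane(ox+(x+.5)/4.2-.5,85+(y+.5)/4.2-.5,K,T,z)
def pair(n,a,b,z,ox):
    A=f(*a,z,ox);B=f(*b,z,ox); print(n,np.round((A+B)/2,4),"len",round(np.linalg.norm(A-B),4),"ang",round(np.degrees(np.arctan2(*(A-B)[1::-1])),2))
pair("collars",(226.5,103),(229.5,497),.076,200)
pair("diag1",(62,50),(378,540),.076,200);pair("diag2",(397,48),(80,540),.076,200)
print("bore",f(228,308,.076,200),"puck",f(228,306,.082,200))
pair("holes",(312,120.5),(222.5,464.5),.026,380)
plan((.5555,-.2475,.20),-88.3,step=.04)
```

```text
collars [0.5382 0.0103 0.076 ] len 0.1125 ang 5.36
diag1 [0.5382 0.0098 0.076 ] len 0.1662 ang 37.66
diag2 [0.5384 0.0101 0.076 ] len 0.1667 ang -27.76
bore [0.53872914 0.01038933 0.076     ] puck [0.54026821 0.01052499 0.082     ]
holes [ 0.5555 -0.2485  0.026 ] len 0.1126 ang 1.44
7 rows
0.0 -0.1 0.5 0.0022 0.0370 0.0100 100;0.0 -0.1 0.5 0.0025 0.0369 0.0100 100;0.0 -0.1 0.5 0.0028 0.0369 0.0100 100;0.0 -0.1 0.5 0.0032 0.0369 0.0099 100;0.0 -0.1 0.5 0.0035 0.0369 0.0099 100;0.0 -0.1 0.5 0.0038 0.0368 0.0099 100;0.0 -0.1 0.5 0.0041 0.0368 0.0099 100
```

Request:
drive_tool(motion="0 -0.1 0.5 0.002 0.037 0.005 100;0 -0.1 0.5 0.0025 0.037 0.008 100;0 -0.1 0.5 0.003 0.037 0.010 100;0 -0.1 0.5 0.003 0.037 0.010 100;0 -0.1 0.5 0.0035 0.037 0.010 100;0 -0.1 0.5 0.004 0.037 0.010 100;0 -0.1 0.5 0.004 0.035 0.010 100;0 0 0 0 0 0 100;0 0 0 0 0 0 100")

```text
clock: 10.98
position: [0.5636, -0.2421, 0.2058]
ee_rot: [-0.002, 1.0, 0.021, 0.004]
contact_force: [0.7, 0.5, -0.2]
width: 0.0857
```

Run:
```python
from h import *
st(); print(yaw_now())
im,d,K,T=grab("wrist","w8")
P=pts(d,K,T)
for n,z0,z1,xc,yc in [("plate",.02,.03,.555,-.248),("bar",.058,.07,.555,-.248)]:
    m=(P[...,2]>z0)&(P[...,2]<z1)&(abs(P[...,0]-xc)<.09)&(abs(P[...,1]-yc)<.07)
    q=P[m]; r=cv2.minAreaRect(q[:,:2].astype(np.float32)*1000); print(n,m.sum(),np.round(np.median(q[:,2]),4),r)
plan((.5555,-.2475,.09),-88.3,step=.03)
```

```text
{'clock': 10.975, 'qpos': [-0.5239, 0.3444, 1.4676, 0.0082, 1.324, 1.0031], 'position': [0.5636, -0.2421, 0.2058], 'ee_rot': [-0.002, 0.9998, 0.0209, 0.0044], 'contact_force': [0.73, 0.4689, -0.1502], 'moment': [0.0022, 0.0008, 0.0149], 'width': 0.0857}
-87.6019190106328
plate 6567 0.0265 ((555.5167846679688, -247.91534423828125), (140.76759338378906, 90.29989624023438), 1.512985110282898)
bar 1451 0.066 ((556.5803833007812, -247.91949462890625), (64.77960205078125, 26.59440040588379), 2.0218305587768555)
4 rows
-0.0 -0.1 0.2 -0.0023 0.0014 0.0289 100;-0.0 -0.1 0.2 -0.0023 0.0013 0.0289 100;-0.0 -0.1 0.2 -0.0022 0.0013 0.0289 100;-0.0 -0.1 0.2 -0.0021 0.0013 0.0289 100
```

View pics/w8.png

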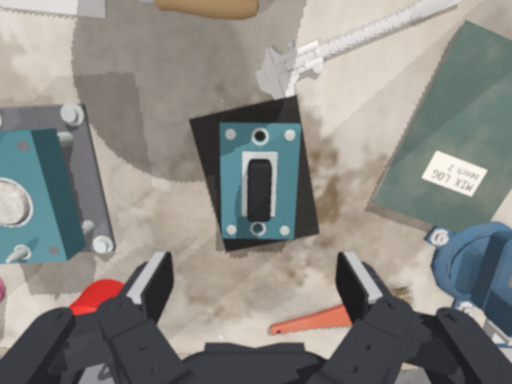

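The upper half is at (0.5557, -0.248), yaw 1.6°. The fingers straddle it and nothing is in the way. Descending.

Request:
drive_tool(motion="0 -0.1 0.2 -0.002 0.0015 0.022 100;0 -0.1 0.2 -0.002 0.0015 0.029 90;0 -0.1 0.2 -0.002 0.001 0.029 80;0 -0.1 0.2 -0.002 0.001 0.029 70;0 0 0 0 0 0.015 60")

```text
clock: 11.65
position: [0.56, -0.2407, 0.0842]
ee_rot: [-0.0, 1.0, 0.018, 0.005]
contact_force: [-0.1, 0.5, -0.6]
width: 0.0514
```

Run:
```python
from h import *
st(); print(yaw_now())
plan((.5557,-.2479,.037),-88.4,step=.015,hand=60)
```

```text
{'clock': 11.65, 'qpos': [-0.5236, 0.4341, 1.65, 0.0067, 1.0484, 1.007], 'position': [0.56, -0.2407, 0.0842], 'ee_rot': [-0.0002, 0.9998, 0.0184, 0.0054], 'contact_force': [-0.1168, 0.4588, -0.6033], 'moment': [0.0211, 0.0162, -0.0801], 'width': 0.0514}
-87.88629168293855
4 rows
-0.0 -0.2 0.1 -0.0013 0.0018 0.0118 60;-0.0 -0.2 0.1 -0.0012 0.0018 0.0118 60;-0.0 -0.2 0.1 -0.0012 0.0018 0.0118 60;-0.0 -0.2 0.1 -0.0012 0.0018 0.0118 60
```

Request:
drive_tool(motion="0 -0.3 0.3 -0.002 0.004 0 60;0 -0.3 0.2 -0.002 0.004 0 60;0 0 0 0 0 0 60")

```text
clock: 12.02
position: [0.5574, -0.2486, 0.0861]
ee_rot: [0.001, 1.0, 0.015, 0.001]
contact_force: [0.7, -0.4, -0.5]
width: 0.0513
```

Run:
```python
from h import *
st(); print(yaw_now())
plan((.5557,-.2479,.037),-88.4,step=.015,hand=60)
```

```text
{'clock': 12.025, 'qpos': [-0.5335, 0.4368, 1.6396, 0.0, 1.0629, 1.0077], 'position': [0.5574, -0.2486, 0.0861], 'ee_rot': [0.0006, 0.9999, 0.0148, 0.001], 'contact_force': [0.6564, -0.4142, -0.4962], 'moment': [-0.0082, -0.0238, -0.0285], 'width': 0.0513}
-88.30619815095007
4 rows
0.0 -0.0 0.0 -0.0004 -0.0002 0.0123 60;0.0 -0.0 0.0 -0.0004 -0.0002 0.0123 60;0.0 -0.0 0.0 -0.0004 -0.0002 0.0123 60;0.0 -0.0 0.0 -0.0004 -0.0002 0.0123 60
```

Request:
drive_tool(motion="0 0 0 -0.0005 0 0.012 60;0 0 0 -0.0005 0 0.013 60;0 0 0 -0.0005 0 0.012 60;0 0 0 0 0 0.009 60;0 0 0 0 0 0.003 60")

```text
clock: 12.65
position: [0.5561, -0.2491, 0.0343]
ee_rot: [0.001, 1.0, 0.014, 0.001]
contact_force: [-0.4, 0.2, -0.4]
width: 0.0518
```

Run:
```python
from h import *
st(); print(yaw_now())
plan((.5557,-.2479,.037),-88.4,step=.015,hand=60)
im,d,K,T=grab("wrist","w9")
```

```text
{'clock': 12.65, 'qpos': [-0.5354, 0.49, 1.7002, 0.0003, 0.9483, 1.0062], 'position': [0.5561, -0.2491, 0.0343], 'ee_rot': [0.0007, 0.9999, 0.0145, 0.0014], 'contact_force': [-0.3667, 0.2049, -0.3826], 'moment': [-0.0519, -0.0065, -0.0374], 'width': 0.0518}
-88.33917471264928
1 rows
0.1 -0.2 0.1 -0.0003 -0.0012 -0.0027 60
```

View pics/w9.png

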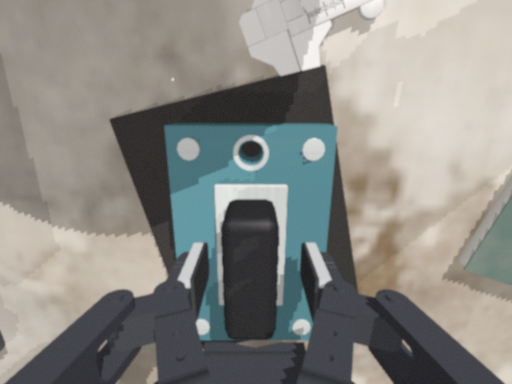

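The bar is centred between the pads (columns 224–280, pads at about 200 and 305). Raising 2.5 mm to clear the foot plate, then closing.

Request:
drive_tool(motion="0 0 0 0 -0.001 -0.0025 50;0 0 0 0 0 0 0;0 0 0 0 0 0 0;0 0 0 0 0 0 0;0 0 0 0 0 0 0", newtons=90)

```text
clock: 13.32
position: [0.5565, -0.248, 0.0375]
ee_rot: [0.001, 1.0, 0.014, 0.002]
contact_force: [0.6, -0.0, -0.4]
width: 0.0246
```

Run:
```python
from h import *
st(); print(yaw_now())
```

```text
{'clock': 13.325, 'qpos': [-0.5337, 0.4858, 1.698, 0.0007, 0.9535, 1.0078], 'position': [0.5565, -0.248, 0.0375], 'ee_rot': [0.0009, 0.9999, 0.0145, 0.002], 'contact_force': [0.6262, -0.0382, -0.3583], 'moment': [-0.0142, -0.0019, -0.0234], 'width': 0.0246}
-88.34405005969695
```

Request:
drive_tool(motion="0 0 0 0 0 -0.008 0;0 0 0 0 0 -0.015 0;0 0 0 0 0 -0.025 0;0 0 0 0 0 -0.03 0;0 0 0 0 0 -0.03 0;0 0 0 0 0 -0.02 0")

```text
clock: 14.08
position: [0.5546, -0.2471, 0.1714]
ee_rot: [0.0, 1.0, 0.014, 0.001]
contact_force: [0.4, 0.5, -3.8]
width: 0.0247
```

Run:
```python
from h import *
st(); print(yaw_now())
im,d,K,T=grab("wrist","w10")
plan((.5393,.0102,.17),-84.8,step=.03,hand=0)
```

```text
{'clock': 14.075, 'qpos': [-0.5339, 0.3607, 1.5309, 0.0004, 1.2489, 1.0079], 'position': [0.5546, -0.2471, 0.1714], 'ee_rot': [0.0001, 0.9999, 0.0145, 0.0006], 'contact_force': [0.3567, 0.4705, -3.7862], 'moment': [-0.0344, -0.022, 0.0294], 'width': 0.0247}
-88.34288831794439
9 rows
0.0 -0.0 -0.4 -0.0010 -0.0287 0.0004 0;0.0 -0.0 -0.4 -0.0008 -0.0287 0.0004 0;0.0 -0.0 -0.4 -0.0006 -0.0287 0.0004 0;0.0 -0.0 -0.4 -0.0004 -0.0287 0.0004 0;0.0 -0.0 -0.4 -0.0002 -0.0287 0.0004 0;0.0 -0.0 -0.4 -0.0000 -0.0287 0.0004 0;0.0 -0.0 -0.4 0.0002 -0.0287 0.0004 0;0.0 -0.0 -0.4 0.0004 -0.0287 0.0004 0;0.0 -0.0 -0.4 0.0006 -0.0287 0.0005 0
```

View pics/w10.png

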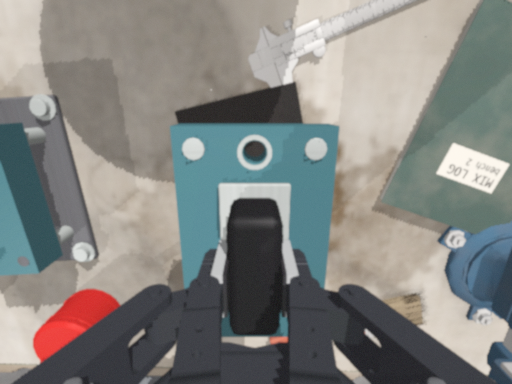

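Request:
drive_tool(motion="0 0 -0.4 0 -0.015 0 0;0 0 -0.4 0 -0.025 0 0;0 0 -0.4 0 -0.029 0 0;0 0 -0.4 0 -0.029 0 0;0 0 -0.4 0 -0.029 0 0;0 0 -0.4 0 -0.029 0 0;0 0 -0.4 0 -0.029 0 0;0 0 -0.4 0 -0.029 0 0;0 0 -0.4 0 -0.025 0 0;0 0 0 0 -0.015 0 0;0 0 0 0 0 0 0")

```text
clock: 15.5
position: [0.5259, 0.0321, 0.1653]
ee_rot: [-0.005, 0.999, 0.052, -0.008]
contact_force: [-0.5, -0.3, -2.7]
width: 0.0248
```

Run:
```python
from h import *
st(); print(yaw_now())
plan((.5393,.0102,.17),-84.8,step=.03,hand=0)
im,d,K,T=grab("wrist","w11")
cv2.imwrite("pics/w11b.png",cv2.resize(im,(800,600),interpolation=cv2.INTER_CUBIC)[:,:,::-1])
s=get_state();Tt=np.eye(4);Tt[:3,:3]=q2m(s["ee_rot"]);Tt[:3,3]=s["position"]
Tc=np.linalg.inv(Tt)@T
Q=pts(d,K,Tc)  # tool frame
m=(abs(Q[...,2]-.0115)<.006)&(abs(Q[...,1])<.05)&(abs(Q[...,0])<.08)
q=Q[m]; r=cv2.minAreaRect(q[:,:2].astype(np.float32)*1000); print(m.sum(),r,q[:,0].max(),q[:,1].min(),q[:,1].max())
A=np.c_[q[:,:2],np.ones(len(q))]; c=np.linalg.lstsq(A,q[:,2],rcond=None)[0]; print("plane slopes deg",np.degrees(c[:2]),c[2])
```

```text
{'clock': 15.5, 'qpos': [-0.0767, 0.2597, 1.7002, 0.0084, 1.1996, 1.3874], 'position': [0.5259, 0.0321, 0.1653], 'ee_rot': [-0.005, 0.9986, 0.0518, -0.0084], 'contact_force': [-0.5307, -0.3352, -2.6927], 'moment': [0.0552, -0.0445, -0.0085], 'width': 0.0248}
-84.06824345021646
1 rows
-0.6 0.9 0.7 0.0110 0.0231 -0.0051 0
18138 ((-1.37432861328125, -0.18282699584960938), (141.26156616210938, 90.76182556152344), 0.0012040589936077595) 0.06925736464078945 -0.04556269062250546 0.04519903273600038
plane slopes deg [0.1663352  0.05913533] 0.010532594560306871
```

View pics/w11b.png

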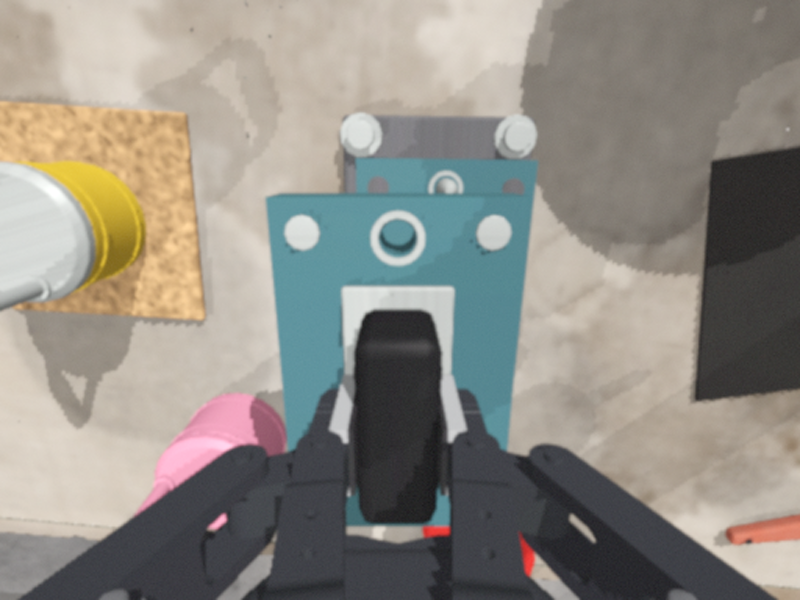

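The half is held level and square to the tool, with its centre 1.4 mm behind the TCP along tool x. Now aligning above the mould.

Run:
```python
from h import *
plan((.5397,.0103,.165),-84.7,step=.01,hand=0)
```

```text
3 rows
-0.2 0.3 0.2 0.0038 0.0075 -0.0000 0;-0.2 0.3 0.2 0.0038 0.0074 -0.0000 0;-0.2 0.3 0.2 0.0039 0.0074 0.0000 0
```

Request:
drive_tool(motion="-0.2 0.3 0.2 0.004 0.0075 0 0;-0.2 0.3 0.2 0.004 0.0075 0 0;-0.2 0.3 0.2 0.004 0.007 0 0;0 0 0 0 0 0 0")

```text
clock: 16.05
position: [0.542, 0.0062, 0.1649]
ee_rot: [0.001, 0.999, 0.044, 0.001]
contact_force: [0.2, 0.0, -2.5]
width: 0.0244
```

Run:
```python
from h import *
st(); print(yaw_now())
plan((.5397,.0103,.165),-84.7,step=.01,hand=0)
```

```text
{'clock': 16.05, 'qpos': [-0.1156, 0.2724, 1.6829, -0.0023, 1.1849, 1.3679], 'position': [0.542, 0.0062, 0.1649], 'ee_rot': [0.0012, 0.999, 0.0441, 0.0005], 'contact_force': [0.2351, 0.0062, -2.4655], 'moment': [-0.0075, -0.0119, -0.095], 'width': 0.0244}
-84.94724424434733
1 rows
0.1 -0.1 -0.2 -0.0019 -0.0043 -0.0002 0
```

Request:
drive_tool(motion="0 0 -0.2 -0.002 -0.004 0 0;0 0 0 0 0 0.005 0;0 0 0 0 0 0.01 0;0 0 0 0 0 0.008 0;0 0 0 0 0 0 0")

```text
clock: 16.68
position: [0.5385, 0.0104, 0.1396]
ee_rot: [0.001, 0.999, 0.046, -0.0]
contact_force: [-0.1, 0.3, -3.1]
width: 0.0247
```

Run:
```python
from h import *
st(); print(yaw_now())
plan((.5397,.0103,.138),-84.7,step=.01,hand=0)
im,d,K,T=grab("wrist","w12"); grab("scene","s12")
im2=load("s12")[0]
cv2.imwrite("pics/w12b.png",cv2.resize(im[80:200,180:340],None,fx=5,fy=5,interpolation=cv2.INTER_CUBIC)[:,:,::-1])
cv2.imwrite("pics/s12b.png",cv2.resize(im2[150:260,210:350],None,fx=5,fy=5,interpolation=cv2.INTER_CUBIC)[:,:,::-1])
```

```text
{'clock': 16.675, 'qpos': [-0.1087, 0.2907, 1.7256, -0.0019, 1.1259, 1.3713], 'position': [0.5385, 0.0104, 0.1396], 'ee_rot': [0.0008, 0.999, 0.0458, -0.0004], 'contact_force': [-0.0562, 0.2831, -3.0904], 'moment': [-0.023, 0.0158, 0.0078], 'width': 0.0247}
-84.74979896612207
1 rows
0.1 0.1 -0.0 0.0011 0.0002 0.0016 0
```

View pics/w12b.png

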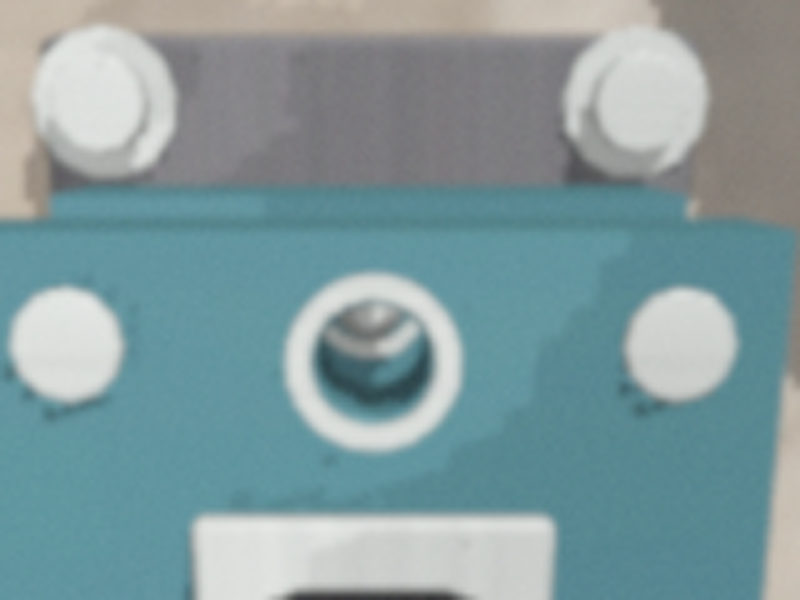

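View pics/s12b.png

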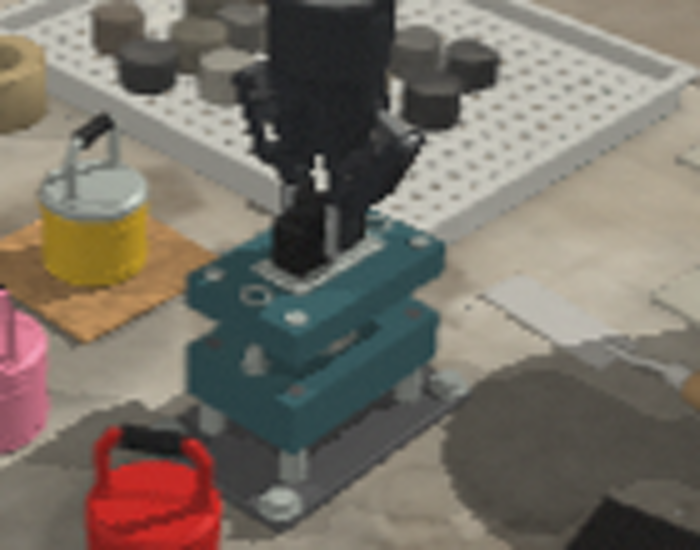

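Through the far hole I can see the dowel tip, at the same column as the hole centre (372 against 374). Checking this numerically.

Run:
```python
from h import *
im,d,K,T=load("w12")
f=lambda x,y,z: onplane(180+(x+.5)/5-.5,80+(y+.5)/5-.5,K,T,z)
print("hole",f(374,362,.128),"tip",f(373,316,.096))
```

```text
hole [0.59333264 0.01499415 0.128     ] tip [0.59418331 0.01512322 0.096     ]
```

Hole and tip agree within 1 mm: I need +1 mm in x, as the plan says. Descending onto the dowels.

Request:
drive_tool(motion="0 0 0 0.001 0 0.003 0;0 0 0 0 0 0.005 0;0 0 0 0 0 0.004 0;0 0 0 0 0 0.003 0")

```text
clock: 17.27
position: [0.541, 0.0103, 0.1251]
ee_rot: [0.001, 0.999, 0.046, 0.001]
contact_force: [0.2, -0.5, -3.0]
width: 0.0244
```

Run:
```python
from h import *
st(); print(yaw_now())
plan((.5397,.0103,.120),-84.7,step=.01,hand=0)
```

```text
{'clock': 17.275, 'qpos': [-0.1084, 0.3061, 1.7435, -0.0019, 1.0892, 1.3717], 'position': [0.541, 0.0103, 0.1251], 'ee_rot': [0.0011, 0.9989, 0.0458, 0.0013], 'contact_force': [0.2191, -0.4524, -2.9758], 'moment': [-0.0226, 0.0344, 0.031], 'width': 0.0244}
-84.75176897924744
1 rows
0.1 -0.1 -0.1 -0.0013 -0.0001 0.0051 0
```

Request:
drive_tool(motion="0.1 -0.1 0 -0.001 0 0.004 0;0 0 0 0 0 0.004 0;0 0 0 0 0 0.002 0")

```text
clock: 17.65
position: [0.54, 0.0102, 0.1147]
ee_rot: [0.0, 0.999, 0.046, 0.0]
contact_force: [-0.5, 1.2, 2.8]
width: 0.0246
```

Run:
```python
from h import *
st(); print(yaw_now())
plan((.5397,.0103,.1095),-84.7,step=.01,hand=0)
```

```text
{'clock': 17.65, 'qpos': [-0.1099, 0.316, 1.7585, -0.0003, 1.0665, 1.3695], 'position': [0.54, 0.0102, 0.1147], 'ee_rot': [0.0002, 0.999, 0.0458, 0.0003], 'contact_force': [-0.507, 1.1896, 2.8196], 'moment': [0.0071, 0.2826, 0.0068], 'width': 0.0246}
-84.75493508983176
1 rows
0.0 -0.0 -0.1 -0.0003 -0.0001 0.0052 0
```

The half is on the dowels and resting on the sprung puck (about 5.8 N, gap about 5 mm). Pressing down gradually.

Request:
drive_tool(motion="0 0 0 0 0 0.003 0;0 0 0 0 0 0.003 0;0 0 0 0 0 0.003 0")

```text
clock: 18.02
position: [0.54, 0.0102, 0.1094]
ee_rot: [0.0, 0.999, 0.046, 0.001]
contact_force: [-9.3, -0.3, 31.3]
width: 0.0246
```

Run:
```python
from h import *
st(); print(yaw_now())
```

```text
{'clock': 18.025, 'qpos': [-0.1097, 0.3207, 1.7668, -0.0005, 1.0519, 1.3696], 'position': [0.54, 0.0102, 0.1094], 'ee_rot': [0.0004, 0.9989, 0.0459, 0.0011], 'contact_force': [-9.2844, -0.3319, 31.336], 'moment': [0.1442, 1.4499, -0.0486], 'width': 0.0246}
-84.74366871435699
```

Request:
drive_tool(motion="0 0 0 0 0 0.002 0;0 0 0 0 0 0.002 0")

```text
clock: 18.27
position: [0.5399, 0.0102, 0.1094]
ee_rot: [0.001, 0.999, 0.046, 0.002]
contact_force: [-5.3, 0.5, 13.4]
width: 0.0244
```

Run:
```python
from h import *
st(); print(yaw_now())
im,d,K,T=grab("wrist","w13"); grab("scene","s13"); st()
im2=load("s13")[0]
cv2.imwrite("pics/s13b.png",cv2.resize(im2[150:260,210:350],None,fx=5,fy=5,interpolation=cv2.INTER_CUBIC)[:,:,::-1])
P=pts(d,K,T); m=(abs(P[...,2]-.098)<.008)&(abs(P[...,0]-.539)<.08)&(abs(P[...,1]-.01)<.055)
q=P[m]; A=np.c_[q[:,:2]-[.539,.01],np.ones(len(q))]; c=np.linalg.lstsq(A,q[:,2],rcond=None)[0]
print(m.sum(),"plate z",c[2],np.median(q[:,2]),"slopes",c[:2],cv2.minAreaRect(q[:,:2].astype(np.float32)*1000))
```

```text
{'clock': 18.275, 'qpos': [-0.1096, 0.3195, 1.7687, -0.0007, 1.0488, 1.3697], 'position': [0.5399, 0.0102, 0.1094], 'ee_rot': [0.0006, 0.9989, 0.0459, 0.0023], 'contact_force': [-5.255, 0.5491, 13.4031], 'moment': [0.133, 0.7998, 0.0036], 'width': 0.0244}
-84.74082425946867
{'clock': 18.375, 'qpos': [-0.1096, 0.3195, 1.7686, -0.0007, 1.0488, 1.3697], 'position': [0.54, 0.0102, 0.1094], 'ee_rot': [0.0007, 0.9989, 0.0459, 0.0023], 'contact_force': [-4.1096, 0.5101, 13.5679], 'moment': [0.1654, 0.831, 0.0166], 'width': 0.0247}
18308 plate z 0.09886218932309555 0.09853518436643763 slopes [-0.00129142 -0.00028886] ((538.9263916015625, 9.560436248779297), (140.7650604248047, 90.59371948242188), 5.2751312255859375)
```

View pics/s13b.png

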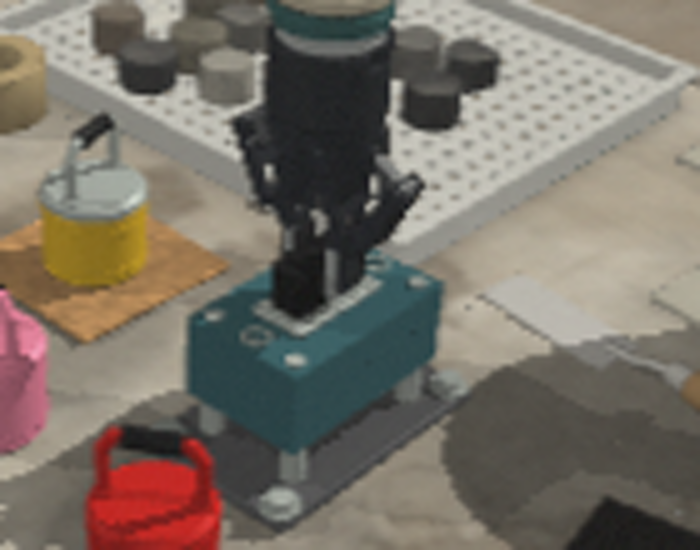

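View pics/w13.png

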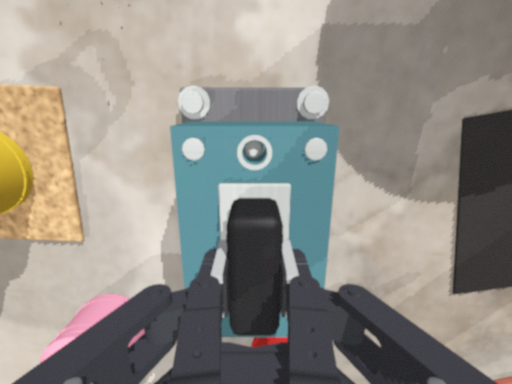

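The halves are flush with no gap, and the dowel is centred in the far hole at (255,152). The push is steady at about 13.5 N, so I'm handing in.

Run:
```python
from rig import sign_off
from h import st
st(); print(sign_off())
```

```text
{'clock': 18.375, 'qpos': [-0.1096, 0.3195, 1.7686, -0.0007, 1.0488, 1.3697], 'position': [0.54, 0.0102, 0.1094], 'ee_rot': [0.0007, 0.9989, 0.0459, 0.0023], 'contact_force': [-4.1096, 0.5101, 13.5679], 'moment': [0.1654, 0.831, 0.0166], 'width': 0.0247}
the job is handed in; nothing more can be done
None
```

The job is handed in at 18.4 s, with the arm still holding the upper mould half pressed onto the lower one. I lifted the canister by its handle, set it upright on the cork pad and let go. Then I fitted the upper half over both dowels and pressed it down until the halves met. `sign_off` gives no verdict, so I can't confirm how it was judged.

Last checks:
- **Fit:** the upper half sits about 0.8 mm from the mould centre, aligned within about 0.1°. It is level to about 0.001 rad, and the scene picture shows no gap. Its top reads 98.5–98.9 mm, against 98.0 mm expected when flush, which is within the camera error. The tool height agrees with fully seated to 0.1 mm.
- **Push:** steady at about 13.5 N upward on the tool. One pressing step briefly reached 31 N before I eased it back. A sideways force of about 4 N remained at the end.
- **Canister:** upright near the middle of the pad when I released it, and unchanged in the last pictures.
- **Puck and knock-out:** hidden under the upper half, so I judged them only from the closed gap.
- **Bystanders:** the arm touched none of them that I could see, but I didn't measure their positions again at the end.

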